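Collapse the empty display riser

TASK

The display is being packed away. Collapse the empty amber telescoping riser: press its top down so that the inner tube goes fully home into the middle tube first, and then the middle tube goes fully home into the base. Leave the pink riser, with the blue bowl on it, standing just as it is.

Things in the scene. Friction and masses are not known exactly. Their poses are not given: they have to be found in the camera images.
- amber_top (a point): centre of the flat upper face of the amber riser's top disc (76 mm across, 8 mm thick, fixed on the inner tube); z axis up. 241 mm above the table fully extended, 111 mm fully collapsed: 241 mm less both joint values. The riser is upright, stuck to the table: base 112 mm across, 95 mm high; middle tube 82 mm across with a collar 94 mm across, 8 mm thick; inner tube 64 mm across.
- amber_inner (a joint): how far the amber inner tube has slid down into the middle tube, m: 0 extended, 0.065 fully home, top disc resting on the middle tube's collar (firm stop). Stays where it is left. Needs a push of about 4 N on the top disc, less than the middle tube needs, so a push on the disc moves the inner tube first.
- amber_middle (a joint): how far the amber middle tube has slid down into the base, m: 0 extended, 0.065 fully home, its collar resting on the base's rim (firm stop). Stays where it is left. Needs a push of about 8 N, on its collar or, once the inner tube is home, on the top disc.
- bowl_mid (a point): centre (half-way up) of a loose blue bowl, 84 mm across the rim, 42 mm high, z axis up, standing within 10 mm of the middle of the top disc of the fully extended pink riser (same size as the amber one), which is to be left alone. A red tumbler and a ruby dome stand loose between and beyond the risers.
There are look-alikes about, which are no part of the job. Of the things that look like the part that bears amber_top, the middle-sized one is meant.

How it is judged:
On the way, in this order (a step that is already met when the one before it is completed fails the run):
1. the amber inner tube is home in the middle tube (within 7 mm) while the middle tube is still 20 mm or more short of home (value of joint amber_inner above 0.058 m and value of joint amber_middle below 0.045 m), for 0.05 s.
2. the amber middle tube is home in the base too (within 7 mm) (value of joint each of amber_inner, amber_middle above 0.058 m), for 0.2 s.
At the end, for the whole second after the job is handed in: Both amber tubes are within 7 mm of fully home, and the bowl on the pink riser is within 20 mm of where it stood at the start (all of step 2 and distance of bowl_mid from where it was at the start of the episode below 0.02 m); the robot touches nothing.
It fails at once if the bowl on the pink riser shifted, lowered or lifted by more than 20 mm (distance of bowl_mid from where it was at the start of the episode above 0.02 m).
It also fails if it takes over 30 s, if anything falls off the work surface, if the arm or the gripper's body presses on something with over 40 N, if the wrist force passes 120 N, or if a joint passes its speed limit or range.

ROBOT

A 7-joint arm with a two-finger parallel gripper is mounted at the origin on the work surface. World frame = base frame: x ahead of the robot, y to its left, z up, the work surface at z = 0. Lengths are in m, angles in rad, forces in N, time in s.
With the tool pointing down it reaches from about 0.4 to 0.85 m from the base axis. Payload 10.4 kg.
Tool frame: the origin (TCP) lies at the centre of the arm's flange, where the gripper is bolted on; the fingertips stand 173 mm ahead of it and the grasp point (between the pads) lies 155 mm ahead of it (manip.nose_length is the distance from the TCP to the fingertips, in m); z points along the fingers, x is the direction in which the jaws open and shut, and the axes are right-handed (so a half turn about z gives the same grasp; the last joint's range is limited). The gripper opens to 85 mm and grips with 20 to 120 N. Pads are 22 mm wide; open, the fingers measure 114 mm over their backs; the gripper's body (76 mm by 85 mm) begins 54 mm behind the grasp point. The pads swing forward as they close: fully open they stand 13 mm farther back than shut.
Start: joints at [-1.233, 0.332, -0.065, 1.46, 0.022, 1.35, -0.088], TCP at [0.221, 0.585, 0.405] pointing down, gripper open.
Joint ranges: [-2.6, 2.6], [-0.5, 2.12], [-1.47, 1.34], [0.16, 2.42], [-1.27, 4.41], [0.06, 2.06], [-2.6, 2.6]. Speed limits (rad/s): [2.22, 2.22, 2.79, 2.79, 3.14, 3.14, 3.14].

INTERFACE

Orientations are given as a unit quaternion [x, y, z, w].
In Python, from workcell import status, cams, order, manip gives the robot as it stands.
- The arm moves only by the tool servo_tool, never from a script. Its argument "motion" is a list that holds one entry, the list of rows, each a list of 6 numbers: the shift along the tool's x, y, z in units of 50 mm (1.0 is 50 mm), then the turn, a rotation vector about the tool's x, y, z in units of 5 degrees (1.0 is 5 degrees). In form: [[[x, y, z, ax, ay, az], ...]]. A call has 1 to 12 rows; each row shifts and turns the pose as measured when the row begins, along the tool's axes as they then stand; what a row does not reach is not made up. A row lasts 1/10 s, in which the tool goes at most 50 mm and 8.59 degrees, less where a joint would pass 70% of its speed; a pose out of reach is approached as far as the arm can. A call is refused whole if a number of a shift passes 1 or a number of a turn 1, either way. A call with a gripper value outside its range is refused whole. "jaw" is the closure in counts, from 0 (fully open) to 255 (shut), set as the call begins (left out, the last holds). The fingers move at their own pace and stop on an object; "force" is the grip in N (left out, the last holds). Time passes only in rows, so rows that do not move let the fingers close. It gives the time, the measured TCP pose, the force and the opening at its end, in the units of the state.
- status.get_obs(): the state, without advancing time (a new reading comes with each control period).
- cams.camera(name): name is "side" or "top" or "wrist"; returns a dict with "color" (400x640x3 uint8, red, green, blue), "vertical_fov" (degrees; the focal length in pixels is half the picture's height over the tangent of half this angle, whatever the lens; pixels are square), "cx", "cy" (the principal point, pixels), "extrinsics" (4x4, takes a point from camera to world coordinates). Camera axes: x right, y down, z forward; pixel columns grow to the right and rows downward; lengths in m; the calibration is good to about 2 mm. A picture is of the moment at which its call begins. There is no depth.
- order.hand_in(): hands the job in, once; it reports no verdict.
The state is a dict: "clock": time; "joint_pos": joint angles; "joint_velocities": joint speeds; "tau": joint torques, N m; "position": TCP position; "ee_rot": TCP orientation; "ft_force": force on the tool from outside, world axes, zero at the start; "torque": the same for the moment, N m; "grip_width": opening from 0.0 (shut) to 1.0 (fully open).
Only numpy, scipy, OpenCV 4.12 (cv2) and the standard library are available. Lean on these libraries where they do the work, as an engineer would, in place of code of your own. Each camera call takes 0.05 s, during which the arm holds its last target.

## Working session

There is one attempt and no reset: what is moved stays moved. The work goes in short steps, Python scripts to look and compute and a tool call to move; the robot and the scene stay as the last step left them, time stands still between calls to the robot, and variables do not carry over. Pictures are saved under pics/ and viewed, and the job is handed in when it is done.

Besides the shell and the picture viewer there is one more tool, called by a JSON object that holds its "method" and its "body". servo_tool: Moves the arm, as the interface text tells. Its arguments: {"type":"object","properties":{"motion":{"type":"array","items":{"type":"array","items":{"type":"array","items":{"type":"number"}}}},"jaw":{"type":"number"},"force":{"type":"number"}},"required":["motion"]}

```bash
ls; mkdir -p pics; python3 - <<'E'
from workcell import status,cams,order,manip
import cv2,numpy as np
o=status.get_obs(); print(o)
for n in ["side","top","wrist"]:
    c=cams.camera(n); cv2.imwrite(f"pics/{n}0.png",c["color"][:,:,::-1]); print(n,c["vertical_fov"],c["cx"],c["cy"],c["extrinsics"].round(4).tolist(),[k for k in c])
    np.savez(f"{n}0.npz",**{k:np.array(v) for k,v in c.items()})
E
```

```text
pics
{'clock': 0.0, 'joint_pos': array([-1.23259776,  0.33286904, -0.06471046,  1.46095049,  0.02161688,
        1.3498873 , -0.08849679]), 'joint_velocities': array([-0.0009315 ,  0.00171929, -0.00092097,  0.00061982,  0.00135659,
       -0.00064686, -0.00036796]), 'tau': array([ 6.69980227e-05, -6.25448585e+01,  4.93731361e-02, -3.91615748e+01,
        1.63636316e-02,  9.95450187e-03, -3.83527799e-05]), 'position': array([0.2205842 , 0.58464111, 0.40391317]), 'ee_rot': array([ 8.22491725e-01,  5.68776634e-01, -5.59805763e-04,  4.35051045e-04]), 'ft_force': array([ 0.15740284,  0.49890007, -0.55927609]), 'torque': array([-0.01270127, -0.01920757,  0.01978056]), 'grip_width': 1.0003202920257832}
side 43.13461815486748 318.064010745369 200.4393213019469 [[-0.7395, 0.5053, -0.4447, 1.0491], [0.6731, 0.5654, -0.4767, 0.5905], [0.0106, -0.6518, -0.7583, 1.1251], [0.0, 0.0, 0.0, 1.0]] ['color', 'vertical_fov', 'cx', 'cy', 'extrinsics']
top 47.919979581736676 309.38158986272373 201.01656784364755 [[0.0101, -0.9906, 0.1367, 0.3687], [-0.9999, -0.0098, 0.003, -0.0362], [-0.0017, -0.1368, -0.9906, 1.047], [0.0, 0.0, 0.0, 1.0]] ['color', 'vertical_fov', 'cx', 'cy', 'extrinsics']
wrist 66.11917073288082 317.3713839646353 198.52736192840737 [[0.3537, 0.8968, 0.2657, 0.1536], [0.9353, -0.3388, -0.1016, 0.6097], [-0.0011, 0.2844, -0.9587, 0.3736], [0.0, 0.0, 0.0, 1.0]] ['color', 'vertical_fov', 'cx', 'cy', 'extrinsics']
```

View pics/side0.png

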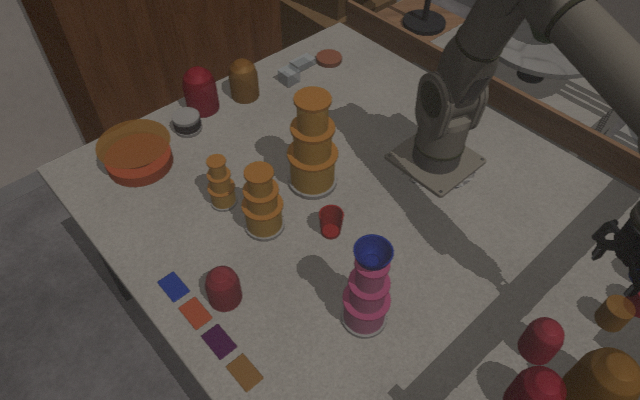

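View pics/top0.png

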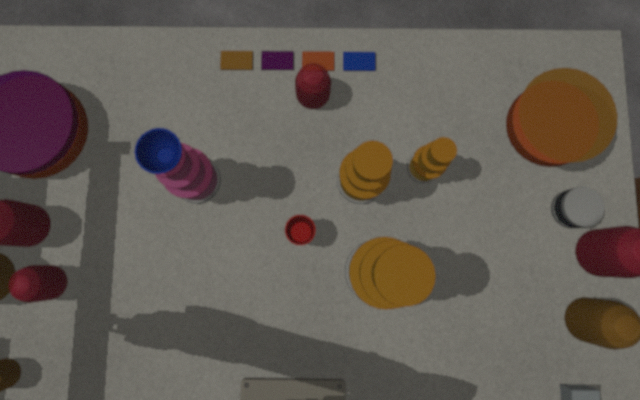

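View pics/wrist0.png

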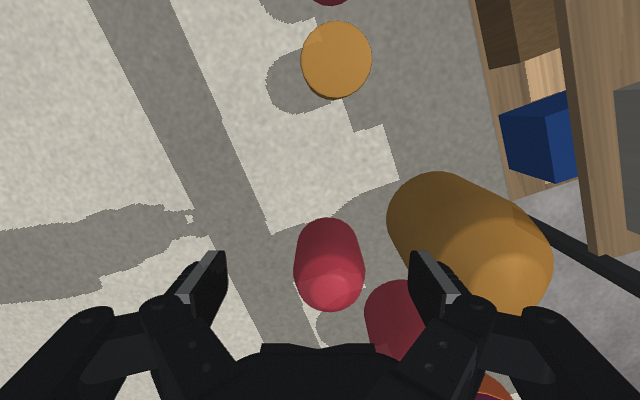

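Three amber riser candidates, by their top disc in (side; top) pixels: large (313,99; 403,275), medium (259,173; 374,159), small (216,161; 442,150). The medium one should be the one meant. I'll measure and crop to confirm.

```bash
cat > h.py <<'E'
import numpy as np,cv2
def load(n):
    d=np.load(n+".npz"); return {k:d[k] for k in d}
def P(c):
    f=200/np.tan(np.radians(float(c["vertical_fov"]))/2)
    K=np.array([[f,0,float(c["cx"])],[0,f,float(c["cy"])],[0,0,1]])
    return K@np.linalg.inv(c["extrinsics"])[:3]
def tri(c1,p1,c2,p2):
    X=cv2.triangulatePoints(P(c1),P(c2),np.array(p1,float).reshape(2,1),np.array(p2,float).reshape(2,1)); return (X[:3]/X[3]).ravel()
def proj(c,X):
    x=P(c)@np.r_[X,1]; return x[:2]/x[2]
def ring(c,X,r):
    return np.array([proj(c,np.array(X)+[r*np.cos(a),r*np.sin(a),0]) for a in np.linspace(0,2*np.pi,60)])
E
python3 - <<'E'
from h import *
s,t=load("side0"),load("top0")
for nm,a,b in [("big",(313,99),(404,275)),("mid",(259,172.5),(374,160)),("small",(216,161),(442,150)),("bowlrim",(373,250),(158,150)),("tumbler",(331,212),(300,230))]:
    print(nm,tri(s,a,t,b).round(3))
X=tri(s,(259,172.5),t,(374,160))
for n,c,bx in [("s",s,(190,140,330,250)),("t",t,(320,120,480,320))]:
    im=c["color"][:,:,::-1].copy(); k=4
    x0,y0,x1,y1=bx
    cr=cv2.resize(im[y0:y1,x0:x1],None,fx=k if n=="s" else 3,fy=k if n=="s" else 3,interpolation=cv2.INTER_CUBIC); kk=k if n=="s" else 3
    cr=np.clip(cr.astype(float)*1.5,0,255).astype(np.uint8)
    q=((ring(c,X,.038)+0.5-[x0,y0])*kk).astype(int)
    cv2.polylines(cr,[q],True,(0,255,0),1)
    cv2.imwrite(f"pics/crop_{n}.png",cr)
E
```

```text
big [ 0.35  -0.187  0.309]
mid [ 0.562 -0.153  0.21 ]
small [ 0.596 -0.298  0.165]
bowlrim [0.561 0.232 0.281]
tumbler [ 0.439 -0.013  0.081]
```

View pics/crop_s.png

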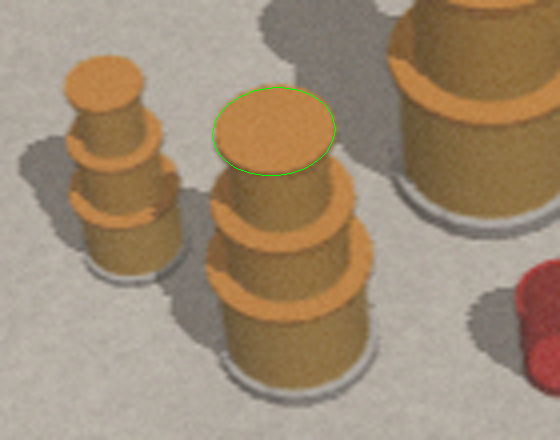

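View pics/crop_t.png

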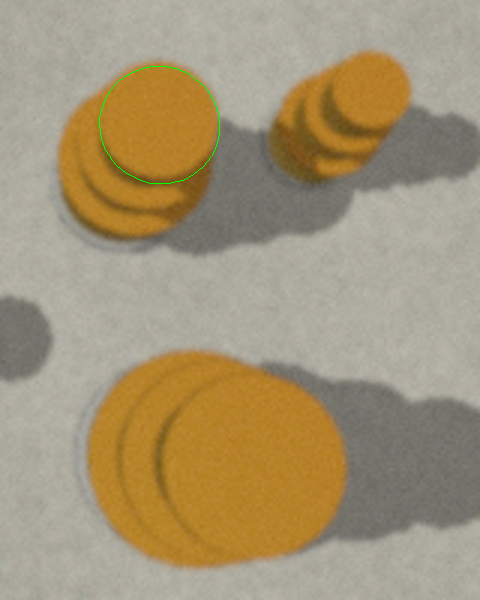

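The views agree with the 76 mm disc ring, so the medium riser is confirmed. Its top centre is about (0.562, -0.153, 0.21), roughly 31 mm pressed in already. The pink bowl's rim is at about z = 0.28. I'll rise first, then traverse inside the bowl's radius.

{"method": "servo_tool", "body": {"motion": [[[0,0,-0.8,0,0,0],[0,0,-0.8,0,0,0],[0,0,-0.8,0,0,0],[-0.3,0,-0.6,0,0,0],[-0.5,0.4,0,0,0,0],[-0.6,0.6,0,0,0,0],[-0.6,0.6,0,0,0,0],[-0.6,0.6,0,0,0,0]]], "jaw": 255, "force": 40}}

```text
clock: 0.95
position: [0.2757, 0.4239, 0.5557]
ee_rot: [0.82, 0.573, -0.004, 0.002]
ft_force: [1.5, 0.3, 0.1]
grip_width: -0.002
```

{"method": "servo_tool", "body": {"motion": [[[-0.65,0.7,0,0,0,0],[-0.65,0.7,0,0,0,0],[-0.65,0.7,0,0,0,0],[-0.65,0.7,0,0,0,0],[-0.65,0.7,0,0,0,0],[-0.65,0.7,0,0,0,0],[-0.65,0.7,0,0,0,0],[-0.65,0.7,0,0,0,0],[-0.65,0.7,0,0,0,0],[-0.6,0.6,0,0,0,0],[-0.4,0.4,0,0,0,0],[0,0,0,0,0,0]]]}}

```text
clock: 2.15
position: [0.5056, -0.051, 0.5573]
ee_rot: [0.822, 0.57, -0.004, 0.002]
ft_force: [-0.3, -0.5, -0.3]
grip_width: 0.003
```

```bash
cat >> h.py <<'E'
def delta(o,target):
    from scipy.spatial.transform import Rotation as R
    r=R.from_quat(o["ee_rot"]); d=np.array(target)-o["position"]
    want=R.from_quat([0.8225,0.5688,0,0])
    return (r.inv().apply(d)/.05).round(2), (np.degrees((r.inv()*want).as_rotvec())/5).round(2)
E
python3 - <<'E'
from h import *
from workcell import status,cams
o=status.get_obs(); print(o["clock"],o["position"],o["ee_rot"],o["joint_pos"].round(2)); print(delta(o,[.562,-.153,.45]))
for n in ["side","wrist","top"]:
    c=cams.camera(n); cv2.imwrite(f"pics/{n}1.png",c["color"][:,:,::-1]); np.savez(f"{n}1.npz",**c)
cv2.imwrite("pics/a1.png",np.hstack([cv2.resize(cv2.imread(f"pics/{n}1.png"),(400,250)) for n in ["side","wrist"]]))
E
```

```text
2.15 [ 0.5055963  -0.05100481  0.55726929] [ 0.8218181   0.56973358 -0.00383617  0.00198537] [-0.62  0.01  0.64  1.52 -0.    1.62  1.24]
(array([-1.5 ,  1.77,  2.16]), array([-0.01,  0.1 ,  0.03]))
```

View pics/a1.png

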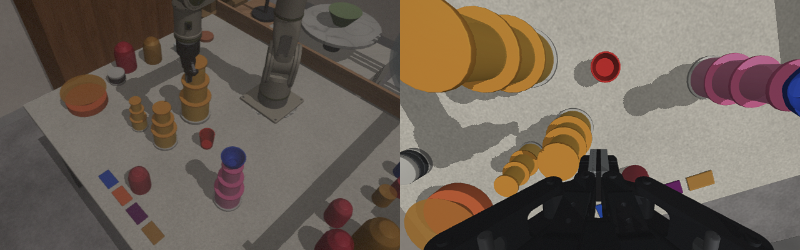

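Bowl is undisturbed. Cross-checking the disc position in the wrist view while moving on to above it.

{"method": "servo_tool", "body": {"motion": [[[-0.5,0.6,0,0,0,0],[-0.5,0.6,0,0,0,0],[-0.4,0.5,0.3,0,0,0],[-0.2,0.2,0.6,0,0.1,0],[0,0,0.6,0,0,0],[0,0,0,0,0,0]]]}}

```text
clock: 2.9
position: [0.5704, -0.1458, 0.4797]
ee_rot: [0.814, 0.581, 0.002, -0.004]
ft_force: [0.1, 0.3, 0.2]
grip_width: -0.002
```

```bash
python3 - <<'E'
from h import *
from workcell import status,cams
o=status.get_obs(); print(o["position"],o["joint_pos"].round(2)); print(delta(o,[.562,-.153,.40]))
w=load("wrist1"); X=[.562,-.153,.21]
im=w["color"][:,:,::-1].copy()
cv2.polylines(im,[ring(w,X,.038).round().astype(int)],True,(0,255,0),1)
c=cams.camera("side"); cv2.imwrite("pics/side2.png",c["color"][:,:,::-1])
cv2.imwrite("pics/a2.png",np.hstack([im[150:390,100:500],c["color"][60:300,150:550,::-1]]))
E
```

```text
[ 0.57037878 -0.14584625  0.47970535] [-0.43  0.26  0.75  1.47 -0.18  1.48  1.56]
(array([-0.2 , -0.11,  1.59]), array([-0.04, -0.09,  0.34]))
```

View pics/a2.png

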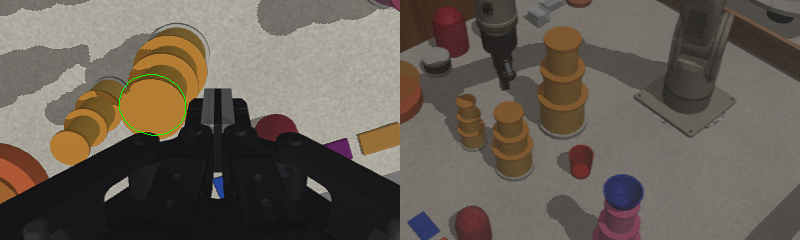

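{"method": "servo_tool", "body": {"motion": [[[-0.2,-0.1,0.5,0,0,0.2],[0,0,0.5,0,0,0.1],[0,0,0.4,0,0,0],[0,0,0,0,0,0]]]}}

```text
clock: 3.35
position: [0.5644, -0.1485, 0.418]
ee_rot: [0.819, 0.573, 0.008, -0.001]
ft_force: [-0.4, 0.5, 0.8]
grip_width: -0.002
```

```bash
python3 - <<'E'
from h import *
from workcell import status,cams
o=status.get_obs(); print(o["position"],o["ft_force"]); print(delta(o,[.562,-.153,.383]))
a=cams.camera("side")["color"][60:300,150:550,::-1]; b=cams.camera("top")["color"][60:300,200:600,::-1]
cv2.imwrite("pics/a3.png",np.hstack([a,b]))
E
```

```text
[ 0.56436759 -0.14847445  0.41795191] [-0.41593054  0.50720634  0.81831178]
(array([-0.11, -0.02,  0.7 ]), array([ 0.08, -0.16,  0.13]))
```

View pics/a3.png

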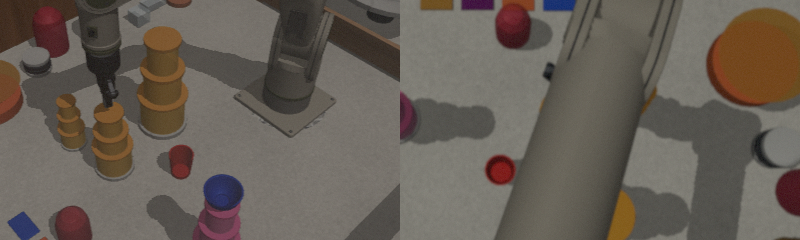

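{"method": "servo_tool", "body": {"motion": [[[-0.11,0,0.2,0,-0.1,0.1],[0,0,0.2,0,0,0],[0,0,0.2,0,0,0],[0,0,0.2,0,0,0],[0,0,0.2,0,0,0]]]}}

```text
clock: 3.95
position: [0.5647, -0.1545, 0.3723]
ee_rot: [0.822, 0.57, 0.008, 0.005]
ft_force: [-2.6, -0.3, 4.2]
grip_width: -0.0
```

```bash
python3 - <<'E'
from h import *
from workcell import status,cams
o=status.get_obs(); print(o["position"],o["ft_force"]); print(delta(o,[.562,-.153,.345]))
cv2.imwrite("pics/a4.png",cams.camera("side")["color"][:,:,::-1])
E
```

```text
[ 0.56471251 -0.15445941  0.37229458] [-2.59231295 -0.29608218  4.20614926]
(array([ 0.  , -0.07,  0.54]), array([ 0.19, -0.09,  0.03]))
```

View pics/a4.png

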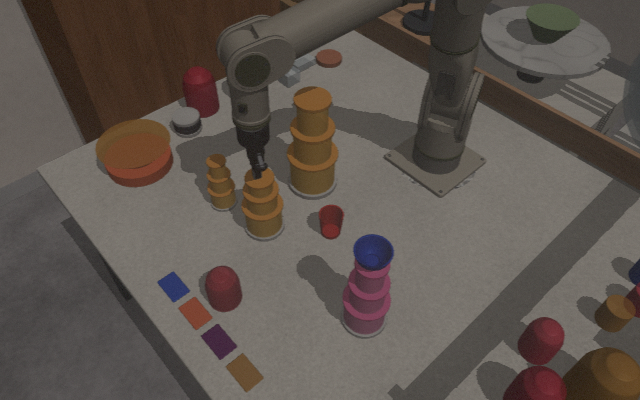

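```bash
python3 - <<'E'
from h import *
s=load("side0")
for z in [.35,.4,.45,.5,.55,.6]: print(z,proj(s,[.565,-.154,z]).round(0), proj(s,[.35,-.187,z]).round(0))
E
```

```text
0.35 [252. 130.] [312.  86.]
0.4 [250. 113.] [312.  69.]
0.45 [248.  95.] [312.  51.]
0.5 [245.  75.] [312.  32.]
0.55 [243.  54.] [312.  11.]
0.6 [240.  31.] [312. -11.]
```

{"method": "servo_tool", "body": {"motion": [[[0,-0.05,0.2,0.1,0,0],[0,0,0.2,0.1,0,0],[0,0,0.2,0,0,0],[0,0,0,0,0,0]]]}}

```text
clock: 4.4
position: [0.5636, -0.1538, 0.3392]
ee_rot: [0.822, 0.57, 0.003, -0.001]
ft_force: [0.6, -0.5, -0.1]
grip_width: -0.003
```

```bash
python3 - <<'E'
from h import *
from workcell import status,cams
o=status.get_obs(); print(o["position"],o["ft_force"]); print(delta(o,[.562,-.153,.34]))
im=cams.camera("side")["color"][:,:,::-1]
cv2.imwrite("pics/a5.png",cv2.resize(im[60:250,180:360],None,fx=3,fy=3,interpolation=cv2.INTER_CUBIC))
E
```

```text
[ 0.56363681 -0.15378511  0.3392065 ] [ 0.60087103 -0.45422744 -0.14781355]
(array([ 0.  , -0.04, -0.02]), array([ 0.02, -0.08,  0.03]))
```

View pics/a5.png

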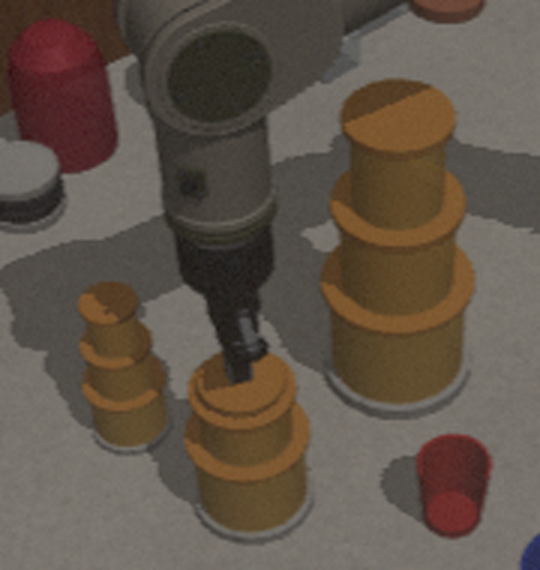

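The inner disc now sits on the collar, with the middle tube still largely out. Continuing down.

{"method": "servo_tool", "body": {"motion": [[[0,0,0.2,0,0,0],[0,0,0.2,0,0,0],[0,0,0.2,0,0,0],[0,0,0.15,0,0,0]]]}}

```text
clock: 4.85
position: [0.5639, -0.1542, 0.3036]
ee_rot: [0.822, 0.57, 0.005, -0.001]
ft_force: [-3.1, 1.0, 9.0]
grip_width: -0.003
```

```bash
python3 - <<'E'
from h import *
from workcell import status,cams
o=status.get_obs(); print(o["position"],o["ft_force"]); print(delta(o,[.562,-.153,.284]))
im=cams.camera("side")["color"][:,:,::-1]
cv2.imwrite("pics/a6.png",cv2.resize(im[60:250,180:380],None,fx=3,fy=3,interpolation=cv2.INTER_CUBIC))
E
```

```text
[ 0.56394968 -0.1542233   0.30359903] [-3.10694965  0.95577412  8.95758977]
(array([ 0.01, -0.05,  0.39]), array([ 0.04, -0.1 ,  0.02]))
```

View pics/a6.png

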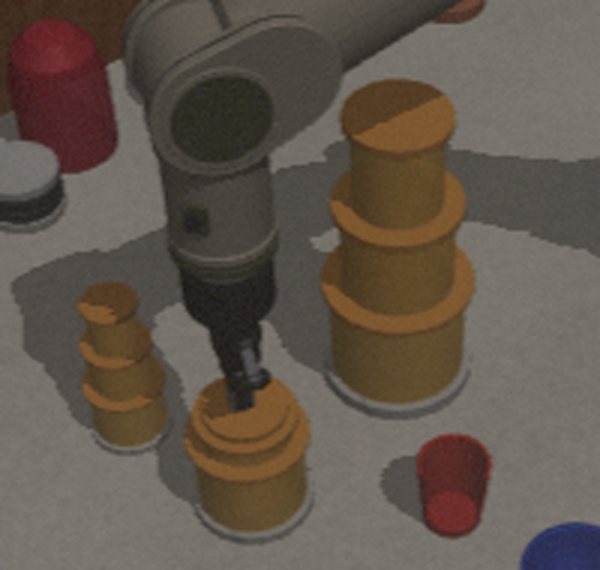

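{"method": "servo_tool", "body": {"motion": [[[0,0,0.2,0,0,0],[0,0,0.15,0,0,0],[0,0,0.12,0,0,0],[0,0,0.1,0,0,0],[0,0,0.1,0,0,0]]]}}

```text
clock: 5.4
position: [0.5642, -0.1562, 0.2835]
ee_rot: [0.822, 0.569, 0.009, -0.004]
ft_force: [-28.6, 8.1, 61.2]
grip_width: -0.002
```

```bash
python3 - <<'E'
from h import *
from workcell import status,cams
o=status.get_obs(); print(o["position"],o["ft_force"]); print(delta(o,[.562,-.153,.284]))
im=cams.camera("side")["color"][:,:,::-1]
cv2.imwrite("pics/a7.png",cv2.resize(im[60:250,180:380],None,fx=3,fy=3,interpolation=cv2.INTER_CUBIC))
E
```

```text
[ 0.5641889  -0.15615757  0.28349876] [-28.56756075   8.05243164  61.19051287]
(array([ 0.04, -0.06, -0.01]), array([ 0.03, -0.22,  0.01]))
```

View pics/a7.png

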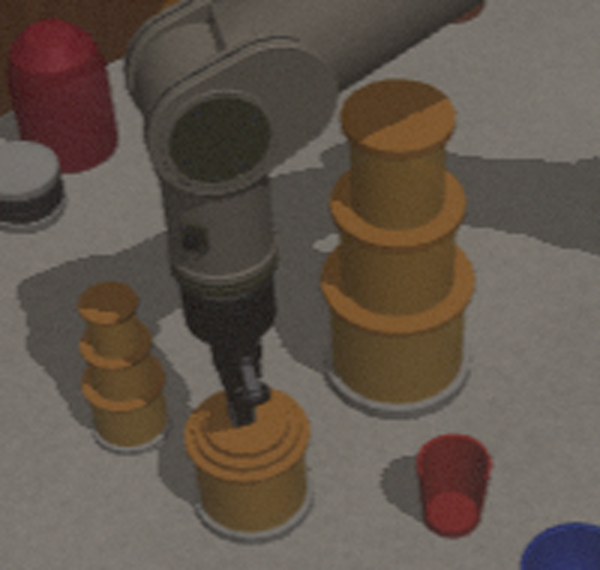

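It's on the firm stop: 61 N with the TCP at 0.2835, against 0.284 predicted for fully home. Backing off.

{"method": "servo_tool", "body": {"motion": [[[0,0,-0.1,0,0,0],[0,0,-0.3,0,0,0],[0,0,-0.6,0,0,0],[0,0,-0.6,0,0,0],[0,0,-0.6,0,0,0],[0,0,-0.6,0,0,0],[0,0,-0.6,0,0,0],[0,0,0,0,0,0],[0,0,0,0,0,0]]]}}

```text
clock: 6.35
position: [0.5613, -0.1592, 0.4636]
ee_rot: [0.823, 0.569, 0.009, -0.005]
ft_force: [0.1, 0.9, -0.8]
grip_width: -0.002
```

```bash
python3 - <<'E'
from h import *
from workcell import status,cams
o=status.get_obs(); print(o["clock"],o["position"],o["ft_force"],abs(o["joint_velocities"]).max())
c=cams.camera("side"); im=c["color"][:,:,::-1].copy()
im0=load("side0")["color"][:,:,::-1]
d=cv2.absdiff(im,im0)[230:340,330:410]; print("bowl/pink diff mean,max",d.mean(),d.max())
cv2.polylines(im,[ring(c,[.562,-.153,.111],.038).round().astype(int)],True,(0,255,0),1)
cv2.imwrite("pics/a8.png",cv2.resize(im[100:340,180:420],None,fx=2.4,fy=2.4,interpolation=cv2.INTER_CUBIC))
E
```

```text
6.35 [ 0.56130396 -0.15922739  0.46358303] [ 0.07643474  0.85143604 -0.80758043] 0.03576976608073454
bowl/pink diff mean,max 1.9218181818181819 13
```

View pics/a8.png

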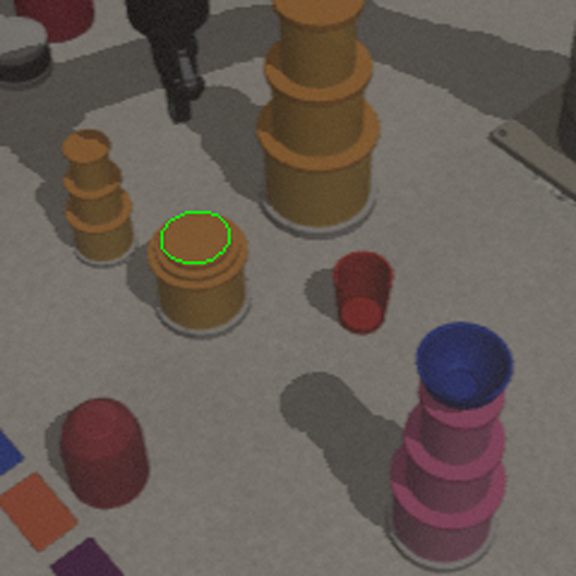

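The disc fits the ring drawn at 0.111 m, and the bowl is unchanged. Handing in.

```bash
python3 -c "
from workcell import order; print(order.hand_in())"
```

```text
the job is handed in; nothing more can be done
None
```

I collapsed the medium amber riser with one vertical push of the shut fingertips on its top disc, then lifted clear and handed in at about 6.4 s. Hand-in gives no verdict.

- **Start:** the disc stood at about 0.21 m, so the riser was already pressed in by roughly 31 mm.
- **Order:** the push read about 4 N in the first stage, and the side view then showed the disc on the collar with the middle tube still well out. In the second stage it read about 9 N. I can't read the joint values, so this order is judged from the pictures and forces.
- **Stop:** the push ended on the firm stop at fingertip height 0.1105 m, against 0.111 m for fully collapsed. The wrist felt about 61 N downward plus about 30 N sideways, below the 120 N limit.
- **Last checks:** the disc matched a ring drawn at 0.111 m. The pink riser and bowl matched the first side picture (largest pixel difference 13, mean 1.9). The gripper was about 0.18 m above the riser with no contact force. No check failed or disagreed.

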